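Ready the belt tensioner and hold its arm back for the belt

TASK

I want to slip a new belt onto the small belt tensioner at the front of the bench. First push its carriage along the two rods, towards the end where the roller is, until the spring detent clicks in and the carriage is home against the stop collars; then swing the sprung arm round by its upright roller, forward away from you and across to its stop, with the carriage staying latched. Finish while holding the roller there between or against the fingers, with the arm wound fully to its stop, and leave everything else on the bench where it is.

Things in the scene. Friction and masses are not known exactly. Their poses are not given: they have to be found in the camera images.
- tensioner: Belt tensioner, fixed to the bench: a wooden base board 70 x 220 x 10 mm with two steel rods along its own y axis between dark end blocks (tops 40 mm above the bench). Origin on the bench under the middle of the board; own z up, own +y is the direction in which the carriage is to be pushed, own +x the far side from the robot. A dark detent housing (37 mm high) stands beside the rods on the near side. Two dark stop collars on the rods end the carriage's travel.
- carriage (a joint): Position of the carriage (aluminium block 62 x 50 mm, top 43 mm above the bench) along the rods, m: 0 at the -y end of the base, 0.060 home against the collars. It slides with light friction (about 1 N); at about 0.049 a spring ball meets a rib and it takes about 8 N to push on, past the crest at 0.054 it snaps to 0.059 to 0.060, and it takes about as much to pull it back out. It starts anywhere from 0 to 0.02.
- push_tab (a point): Point in the upright aluminium push tab that is part of the carriage, on its mid plane, 15 mm below its top edge (83 mm above the bench; top at 98 mm). The tab is 36 mm wide along the base's x and 10 mm thick along the base's y, free above the carriage top (43 mm), and moves with the carriage.
- pivot (a point): Pivot of the sprung arm on top of the carriage: point on its vertical axis at mid thickness of the arm, 49 mm above the bench, 26 mm from push_tab towards the base's +y. Pivot screw top is 60 mm above the bench.
- tension_arm (a joint): Angle of the sprung arm, rad: 0 at rest (the arm points 0.95 rad to the near, -x side of the base's +y), 1.10 wound to its stop (the arm points 0.15 rad to the far, +x side of the base's +y). Turns clockwise seen from above as it grows. A spring always drives it back to 0: about 3 N at the roller at the start, 9 N at the stop.
- idler_roller: Upright aluminium roller with dark end rims on the free end of the dark steel arm, 27 mm in diameter, 45 mm tall, from 53 to 98 mm above the bench; it does not spin. Origin at its centre, 75.5 mm above the bench and 70 mm from the pivot axis horizontally. The arm under it is 14 mm wide and its top is 53 mm above the bench.
- masking_tape: Roll of masking tape lying on the bench, 83 mm across, 18 mm high; bystander.
- nagura_stone: Small grey stone 81 x 44 x 23 mm behind the tensioner; bystander.
- stick_a: Pale wooden stick about 99 x 69 mm over all, 24 mm high, behind the tensioner; bystander.
- stick_b: Pale wooden stick about 106 x 80 mm over all, 22 mm high, at the right end of the bench front; bystander.
- small_square: Small square with a wooden stock and steel blade, 74 x 148 x 12 mm, at the left front of the bench; bystander.

How it is judged:
On the way, in this order (a step that is already met when the one before it is completed fails the run):
1. the carriage is pushed home past the detent, with the arm not yet wound (value of joint carriage above 0.057 m and value of joint tension_arm below 0.9 rad), for 0.2 s.
2. the arm is wound to its stop, held by the fingers at its roller, the carriage still latched (value of joint tension_arm above 1.04 rad and value of joint carriage above 0.056 m and contact force between the fingers and idler_roller above 2 N), for 0.2 s.
At the end, for the whole second after the job is handed in: The arm is held at its stop (within 0.06 rad, about 4 mm at the roller) by the fingers on its roller (more than 2 N) and the carriage is latched home in its detent (within 4 mm of the collars) (all of step 2); the arm keeps its last pose, push and grip.
It fails at once if a bystander on the bench is moved more than 25 mm (distance of any of masking_tape, nagura_stone, stick_a, stick_b, small_square from where it was at the start of the episode above 0.025 m).
It also fails if it takes over 40 s, if anything falls off the work surface, if the arm or the gripper's body presses on something with over 40 N, if the wrist force passes 120 N, or if a joint passes its speed limit or range.

ROBOT

A 6-joint arm with a two-finger parallel gripper is mounted at the origin on a cart in front of the work surface, level with it; the furniture and walls round the work are solid. World frame = base frame: x ahead of the robot, y to its left, z up, the work surface at z = 0. Lengths are in m, angles in rad, forces in N, time in s.
With the tool pointing down it reaches from about 0.425 to 0.95 m from the base axis. Payload 14.7 kg.
Tool frame: the origin (TCP) lies midway between the tips of the shut fingers; the grasp point (between the pads) lies 19 mm behind it; z points along the fingers, y is the line along which they close (so a half turn about z gives the same grasp; the last joint's range is limited). The gripper opens to 85 mm and grips with 20 to 120 N. Pads are 22 mm wide; open, the fingers measure 114 mm over their backs; the gripper's body (76 mm by 85 mm) begins 54 mm behind the grasp point. The pads swing forward as they close: fully open they stand 13 mm farther back than shut.
Start: joints at [-1.311, 0.48, 1.596, -0, 1.065, -0.047], TCP at [0.196, -0.62, 0.231] pointing down, gripper open.
Joint ranges: [-2.75, 2.75], [-0.82, 2.05], [0.23, 2.67], [-1.56, 4.7], [0.09, 2.69], [-2.92, 2.92]. Speed limits (rad/s): [1.89, 1.89, 2.39, 3.01, 3.01, 3.01].

INTERFACE

Orientations are given as a unit quaternion [x, y, z, w].
In Python, from workcell import ctrl gives the robot as it stands. The module is installed in compiled form; this text tells all that it offers. Calls block until the motion is done:
- ctrl.goto(position, orientation): joint-space move of the TCP to a pose.
- ctrl.move_l(position, velocity=0.15, orientation=None, f_stop=None): straight line of the TCP; orientation=None keeps the orientation; velocity is the mean speed in m/s. With f_stop (N) it stops when the force on the tool has changed by that much, and returns True; else False.
- ctrl.movej(angles): joint-space move.
- ctrl.set_gripper(opening, squeeze=None): opening from 0.0 (shut) to 1.0 (fully open); squeeze is the grip in N (None keeps the last); returns when the fingers have stopped.
- ctrl.sleep(seconds).
- ctrl.ik(position, orientation): joint angles nearest the present ones, or None.
- ctrl.read_state(): the state.
- ctrl.get_image(name): name is "side" or "top"; returns (picture, depth): 480x640x3 uint8, red, green, blue; 480x640 float32, m along the optical axis (not along the pixel's ray), 0 where there is no reading.
- ctrl.calibration(name): a dict with "mtx" (3x3 intrinsics, pixels), "D" ([k1, k2, p1, p2, k3] as OpenCV has them; the pictures are not rectified), "eye" and "attitude" of the camera in the world. Camera axes: x right, y down, z forward; pixel columns grow to the right and rows downward; lengths in m; the calibration is good to about 2 mm. A picture is of the moment at which its call begins. calibration takes no time and is no camera call.
A pose or a line that the arm cannot do raises ctrl.PlanningError and nothing moves.
- ctrl.close_job(): hands the job in; it is judged then, once.
The state is a dict: "clock": time; "joint_pos": joint angles; "joint_velocities": joint speeds; "joint_torque": joint torques, N m; "position": TCP position; "orientation": TCP orientation; "contact_force": force on the tool from outside, world axes, zero at the start; "wrist_torque": the same for the moment, N m; "width": opening from 0.0 (shut) to 1.0 (fully open); "grasp_force": force on a finger pad.
Only numpy, scipy, OpenCV 4.12 (cv2) and the standard library are available. Lean on these libraries where they do the work, as an engineer would, in place of code of your own. Each camera call takes 0.05 s, during which the arm holds its last target. There are 200 camera calls.

## Working session

There is one attempt and no reset: what is moved stays moved. The work goes in short steps, each a Python script; the robot and the scene stay as the last script left them, time stands still between calls to the robot, and variables do not carry over. Pictures are saved under pics/ and viewed, at most 10 in all, crops included, and the job is handed in when it is done.

```bash
mkdir -p pics; cat > h.py <<'E'
import numpy as np, cv2
from workcell import ctrl
from scipy.spatial.transform import Rotation as R
E
python3 - <<'E'
from h import *
for n in("top","side"):
    im,d=ctrl.get_image(n); np.savez(f"pics/{n}.npz",im=im,d=d)
    cv2.imwrite(f"pics/{n}0.png",im[:,:,::-1]); print(n,ctrl.calibration(n))
s=ctrl.read_state(); print(s)
E
```

```text
top {'mtx': array([[518.75569472,   0.        , 313.94983621],
       [  0.        , 518.75569472, 237.78244687],
       [  0.        ,   0.        ,   1.        ]]), 'D': array([0.05275316, 0.        , 0.        , 0.        , 0.        ]), 'eye': array([0.44285179, 0.03194178, 1.44538316]), 'attitude': array([-0.70029565,  0.71290075, -0.02295327,  0.02883871])}
side {'mtx': array([[560.99815001,   0.        , 320.66263303],
       [  0.        , 560.99815001, 237.15436598],
       [  0.        ,   0.        ,   1.        ]]), 'D': array([-0.18036306,  0.        ,  0.        ,  0.        ,  0.        ]), 'eye': array([0.35254799, 1.40934801, 0.8385531 ]), 'attitude': array([-0.06112434,  0.8555855 , -0.51263023,  0.03804628])}
{'clock': 0.1, 'joint_pos': array([-1.31059421e+00,  4.80791277e-01,  1.59680326e+00, -1.54886289e-06,
        1.06509979e+00, -4.65944765e-02]), 'joint_velocities': array([-6.44745620e-05, -1.04463476e-03, -1.84572657e-04,  4.84910884e-04,
        1.34648810e-04, -1.02092821e-03]), 'joint_torque': array([-2.32120328e-04, -9.52253222e+01, -4.31041825e+01,  1.94050847e-05,
        5.28333185e-03, -8.72141698e-06]), 'position': array([ 0.19623261, -0.61928671,  0.23072503]), 'orientation': array([ 9.88257327e-01,  1.52797749e-01, -5.93928527e-05, -5.47623333e-04]), 'contact_force': array([-0.1951269 , -0.4605517 ,  0.13587398]), 'wrist_torque': array([ 0.0426826 ,  0.01076576, -0.01650363]), 'grasp_force': 0.0, 'width': 1.0016346414436457}
```

View pics/top0.png

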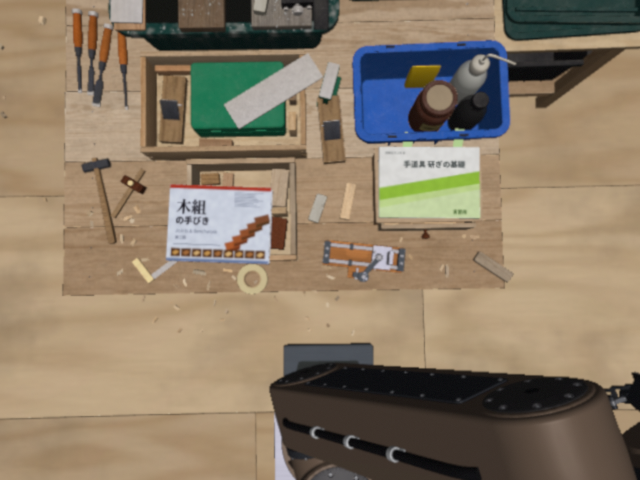

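View pics/side0.png

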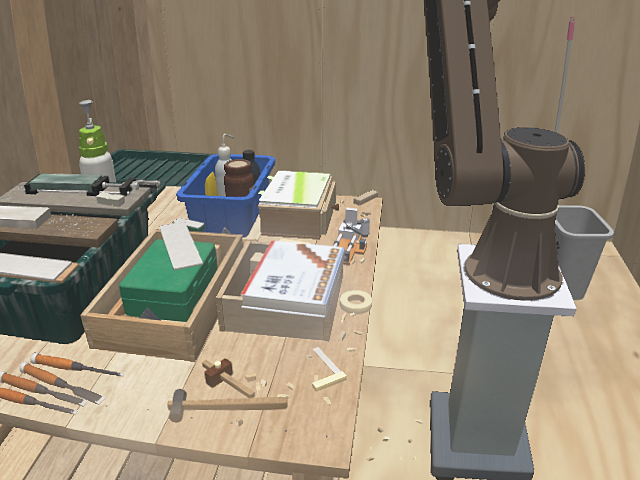

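```bash
cat >> h.py <<'E'
def w(n,u,v,z):
    c=ctrl.calibration(n); x,y=cv2.undistortPoints(np.array([[[u,v]]],float),c["mtx"],c["D"])[0,0]
    r=R.from_quat(c["attitude"]).apply([x,y,1]); e=c["eye"]; return e+r*(z-e[2])/r[2]
def crop(im,x0,y0,x1,y1,s,f):
    cv2.imwrite(f,cv2.resize(im[y0:y1,x0:x1,::-1],None,fx=s,fy=s,interpolation=cv2.INTER_CUBIC))
E
python3 - <<'E'
from h import *
crop(np.load("pics/top.npz")["im"],310,230,420,290,7,"pics/c1.png")
crop(np.load("pics/side.npz")["im"],325,190,385,265,8,"pics/c2.png")
E
```

```text
(no output)
```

View pics/c1.png

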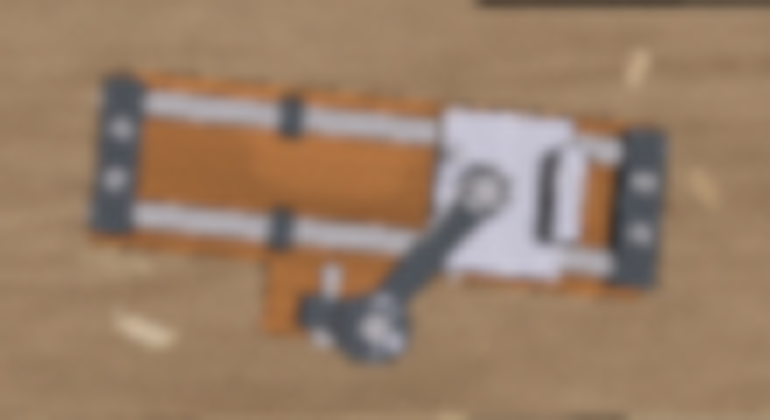

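View pics/c2.png

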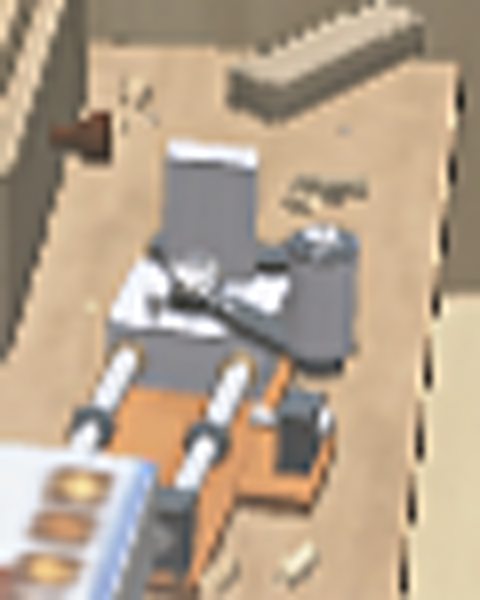

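```bash
python3 - <<'E'
from h import *
f=lambda u,v,z:w("top",(u+.5)/7-.5+310,(v+.5)/7-.5+230,z)
L=f(117.5,157,.04);Rr=f(639,208,.04);C=(L+Rr)/2
d=L-Rr; ang=np.arctan2(d[1],d[0])
print(L,Rr,np.linalg.norm(d),"C",C,"yaw own y",np.degrees(ang))
ey=d/np.linalg.norm(d); ex=np.array([ey[1],-ey[0],0])
for n,p in dict(pivot=f(483,190,.06),roller=f(375,328,.098),tab=f(571,195,.098)).items(): print(n,p,"own",(p-C)@ex,(p-C)@ey)
g=lambda u,v,z:w("side",(u+.5)/8-.5+325,(v+.5)/8-.5+190,z)
for n,p in dict(pivot=g(197,268,.06),roller=g(322,238,.098),tab=g(212,155,.098)).items(): print(n,p,"own",(p-C)@ex,(p-C)@ey)
E
```

```text
[0.50685737 0.00979572 0.04      ] [ 0.48363048 -0.19086034  0.04      ] 0.20199589293102804 C [ 0.49524392 -0.09053231  0.04      ] yaw own y 83.39712904735136
pivot [ 0.49091292 -0.12874494  0.06      ] own 9.167485760362016e-05 -0.03845717636133876
roller [ 0.43933175 -0.08315079  0.098     ] own -0.0563900821714577 0.0009033924165969845
tab [ 0.48718284 -0.15675622  0.098     ] own -0.00039272428313990595 -0.06671156887989514
pivot [ 0.48950823 -0.13497324  0.06      ] own -0.0005875225722780097 -0.044805687933518336
roller [ 0.43914423 -0.09089437  0.098     ] own -0.055685952200394614 -0.0068103901997701765
tab [ 0.48669248 -0.15725703  0.098     ] own -0.0008222486719406075 -0.06726543654393824
```

```bash
cat >> h.py <<'E'
C=np.array([.4950,-.0905,0]);psi=np.radians(83.4)
ey=np.array([np.cos(psi),np.sin(psi),0]);ex=np.array([ey[1],-ey[0],0])
own=lambda x,y,z:C+x*ex+y*ey+[0,0,z]
def q(h):  # tool down, closing axis at heading h
    a=(h+np.pi/2)/2; return np.array([np.cos(a),np.sin(a),0,0])
E
python3 - <<'E'
from h import *
ctrl.set_gripper(0.0)
hs=[psi-np.pi/2,psi+np.pi/2]
js=[ctrl.ik(own(0,-.108,.2),q(h)) for h in hs]; print(js)
h=min((j[5]**2,h) for j,h in zip(js,hs) if j is not None)[1]
ctrl.goto(own(0,-.108,.2),q(h)); ctrl.move_l(own(0,-.108,.066),.12)
print(ctrl.read_state()["contact_force"])
r=ctrl.move_l(own(0,.005,.066),.03,f_stop=20); s=ctrl.read_state()
print(r,s["contact_force"],(s["position"]-C)@ey,(s["position"]-C)@ex,s["clock"])
im,d=ctrl.get_image("top"); np.savez("pics/top1.npz",im=im,d=d); crop(im,290,225,420,295,6,"pics/c3.png")
E
```

```text
[array([-4.47091236e-01,  3.39427557e-01,  1.92288496e+00, -4.44089210e-16,
        8.79280139e-01, -3.31899505e-01]), array([-4.47091236e-01,  3.39427557e-01,  1.92288496e+00, -4.44089210e-16,
        8.79280139e-01,  2.80969315e+00])]
[-0.2202717  -0.41244437 -0.49046254]
True [ -3.12758806 -12.88553769   4.73720027] -0.03003553891662024 0.0002398436057267946 6.375
```

View pics/c3.png

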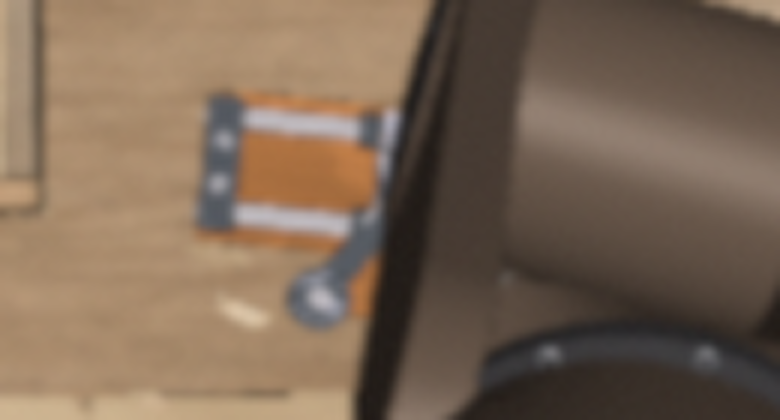

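```bash
python3 - <<'E'
from h import *
r=w("top",319.5/6-.5+290,300/6-.5+225,.098);print((r-C)@ex,(r-C)@ey)
r=ctrl.move_l(own(0,.005,.066),.02,f_stop=25); s=ctrl.read_state()
print(r,s["contact_force"],(s["position"]-C)@ey,(s["position"]-C)@ex,s["clock"])
ctrl.sleep(.2)
p=s["position"]; ctrl.move_l(p-.02*ey,.1); ctrl.move_l(own(0,-.05,.2),.2)
ctrl.goto(own(-.02,-.17,.3),q(psi-np.pi/2))
im,d=ctrl.get_image("top"); np.savez("pics/top2.npz",im=im,d=d); crop(im,310,230,420,290,7,"pics/c4.png")
E
```

```text
-0.05636003129161723 0.05380189268622398
True [-3.04640084 -9.87178232  3.24101249] -0.030097905586071505 0.00023459371805588627 6.8583
```

View pics/c4.png

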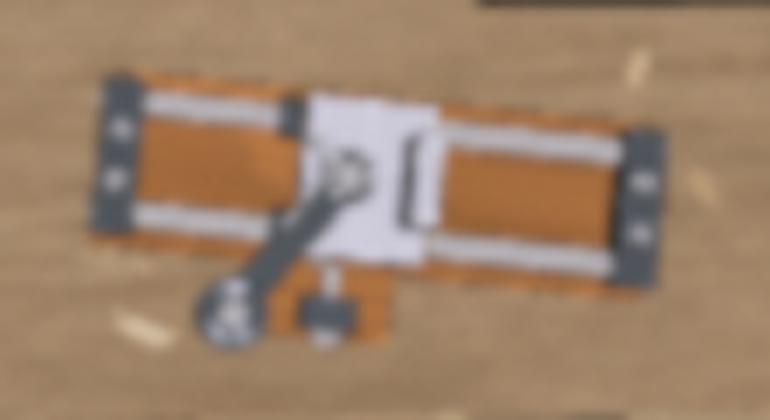

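```bash
cat >> h.py <<'E'
f=lambda u,v,z:w("top",(u+.5)/7-.5+310,(v+.5)/7-.5+230,z)
E
python3 - <<'E'
from h import *
r=f(232,314,.098); p=f(346,178,.06); print([((k-C)@ex,(k-C)@ey) for k in(r,p)])
P=own(.0005,.013,0)
def pose(phi,z=.060):
    a=psi+.95-phi; return P+[.07*np.cos(a),.07*np.sin(a),z],q(a-np.pi/2)
ctrl.set_gripper(.55,20)
ctrl.goto(*pose(0,.2))
x,o=pose(0); print(ctrl.move_l(x,.08,f_stop=10)); print(ctrl.read_state()["contact_force"])
ctrl.set_gripper(.43); s=ctrl.read_state(); print(s["width"],s["grasp_force"],s["contact_force"],s["position"]-x)
for phi in np.arange(.12,1.0,.12):
    x,o=pose(phi); st=ctrl.move_l(x,.05,orientation=o,f_stop=30); s=ctrl.read_state()
    t=np.array([np.cos(psi+.95-phi-np.pi/2),np.sin(psi+.95-phi-np.pi/2),0])
    print(round(phi,2),st,s["contact_force"]@t,s["contact_force"].round(1),s["clock"])
    if st: break
im,d=ctrl.get_image("side"); crop(im,300,170,400,270,6,"pics/c5.png")
E
```

```text
[(np.float64(-0.05618553148534343), np.float64(0.053910985499240095)), (np.float64(-0.0001926232346792945), np.float64(0.01378245751328989))]
False
[-0.03877699  0.45098934 -0.97380877]
0.4322600376592943 0.0 [-0.28498533  0.43793126  0.19029691] [ 7.63014103e-05 -1.28672340e-05  1.51054170e-04]
0.12 False -3.1092542551738362 [-2.5 -1.9  2.2] 12.9167
0.24 False -4.865903925950348 [-4.  -2.7  1.9] 13.2333
0.36 False -4.843422796441951 [-4.3 -2.2  1.2] 13.55
0.48 False -5.454111817124053 [-5.2 -1.8  0.2] 13.8667
0.6 False -5.488152203239857 [-5.3 -1.3  0.9] 14.1833
0.72 False -6.851525673012691 [-6.6 -2.3  1.6] 14.5
0.84 False -5.6102762043770245 [-5.6 -0.   1.4] 14.8167
0.96 False -7.281345957660084 [-7.4 -0.7  1.9] 15.1333
```

View pics/c5.png

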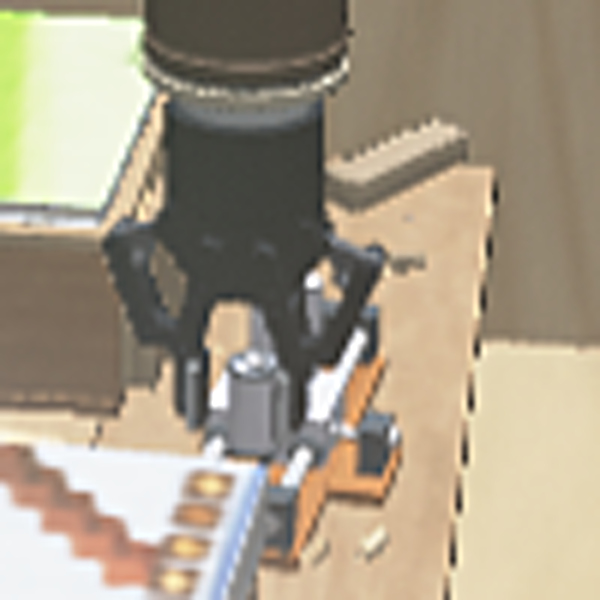

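```bash
python3 - <<'E'
from h import *
P=own(.0005,.013,0)
for phi in np.arange(1.0,1.42,.03):
    a=psi+.95-phi; x=P+[.07*np.cos(a),.07*np.sin(a),.060]
    b=psi+.95-min(phi,1.1); t=np.array([np.sin(b),-np.cos(b),0])
    ctrl.move_l(x,.03,orientation=q(b-np.pi/2)); ctrl.sleep(.1); s=ctrl.read_state()
    F=s["contact_force"]; print(round(phi,2),(F@t).round(1),F.round(1),s["clock"])
    if F@t<-20: break
ctrl.sleep(.4); s=ctrl.read_state(); print(s["contact_force"],s["width"],s["clock"])
im,d=ctrl.get_image("side"); crop(im,300,170,400,270,6,"pics/c6.png")
im,d=ctrl.get_image("top"); crop(im,310,230,420,290,7,"pics/c7.png")
E
```

```text
1.0 -7.6 [-7.6  0.7  1.7] 15.5333
1.03 -6.4 [-6.6 -0.1  1.4] 15.8833
1.06 -7.7 [-7.9  0.1  2.1] 16.2333
1.09 -7.1 [-7.3  0.3  2.1] 16.5833
1.12 -7.5 [-7.4  1.4  2.1] 16.9333
1.15 -8.3 [-8.2  1.6  2.4] 17.2833
1.18 -9.2 [-8.6  3.5  2.9] 17.6333
1.21 -9.6 [-8.7  4.3  1.9] 17.9833
1.24 -16.9 [-15.6   6.9   8.3] 18.3333
1.27 -24.2 [-22.3  10.3  14.3] 18.6833
[-21.60540241   9.96779504  14.74890301] 0.4274180462983569 19.0833
```

View pics/c6.png

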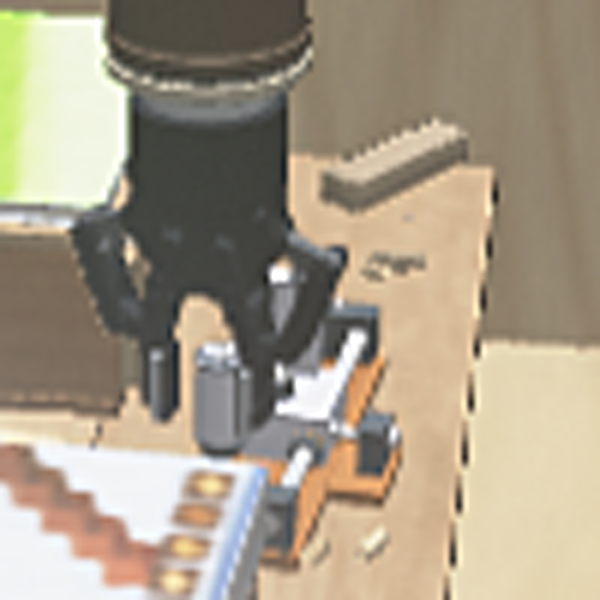

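View pics/c7.png

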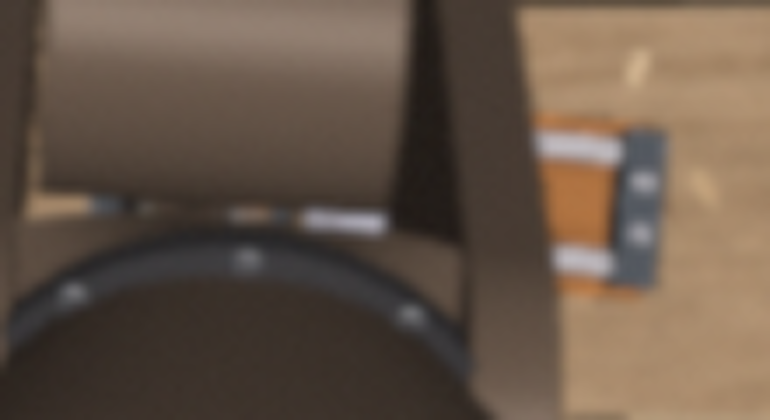

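The arm is at its stop and the carriage is still against the collars. But the push has about 7 N pulling along −y, close to the detent's limit, so I'll slide slightly towards +y to relieve it.

```bash
python3 - <<'E'
from h import *
p=ctrl.read_state()["position"]
for i in range(6):
    F=ctrl.read_state()["contact_force"]; print("force on roller own x,y",-F@ex,-F@ey,F[2])
    if -F@ey>0: break
    p=p+.001*ey; ctrl.move_l(p,.02); ctrl.sleep(.15)
ctrl.sleep(.4); s=ctrl.read_state(); F=s["contact_force"]; print(-F@ex,-F@ey,F[2],s["clock"],s["position"]-p)
im,d=ctrl.get_image("side"); crop(im,300,170,400,270,6,"pics/c8.png")
E
```

```text
force on roller own x,y 22.476057161708273 -7.931695580496566 13.728146734584023
force on roller own x,y 8.87830071014867 -4.057758298843196 4.40252338474541
force on roller own x,y 8.717191163271375 -0.6745271366976122 5.226717043051165
force on roller own x,y 8.629123128033376 0.014665469428419857 5.365001236056304
8.239472323610181 -0.020528269854523832 4.611933110412221 20.9417 [-1.56191051e-03  6.34283766e-05 -1.20366590e-04]
```

View pics/c8.png

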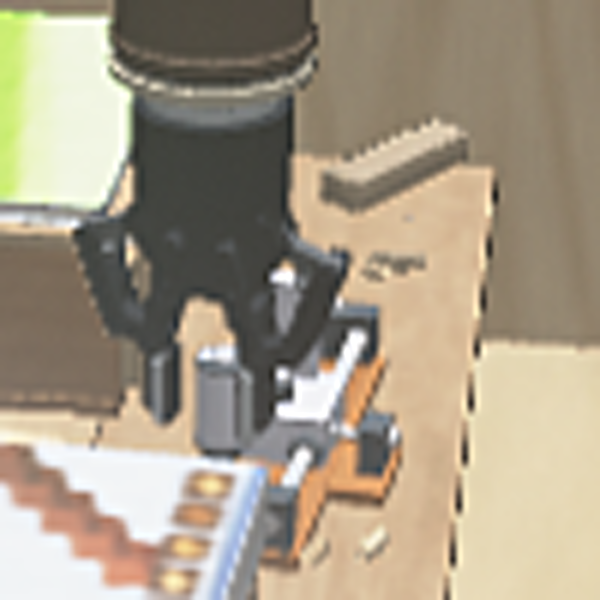

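```bash
python3 - <<'E'
from h import *
s=ctrl.read_state(); p=s["position"]+[.0016,0,0]; 
for i in range(10):
    F=ctrl.read_state()["contact_force"]; fx,fy=-F@ex,-F@ey; print(round(fx,1),round(fy,1),F[2].round(1))
    if fx>15 and fy>-3: break
    p=p+(.0007*ex if fx<=15 else 0)+(.0007*ey if fy<-2 else 0); ctrl.move_l(p,.02); ctrl.sleep(.15)
ctrl.sleep(.5); s=ctrl.read_state(); F=s["contact_force"]; print(-F@ex,-F@ey,F[2],s["clock"],s["position"])
im,d=ctrl.get_image("side"); crop(im,320,190,380,265,8,"pics/c9.png")
E
```

```text
9.1 0.5 4.5
9.0 0.6 5.9
11.3 -0.8 7.4
12.8 0.4 9.9
15.6 -0.5 11.1
15.763879612659899 -1.8221844652221524 11.464975296705031 23.0917 [ 0.52156223 -0.01019399  0.05898777]
```

View pics/c9.png

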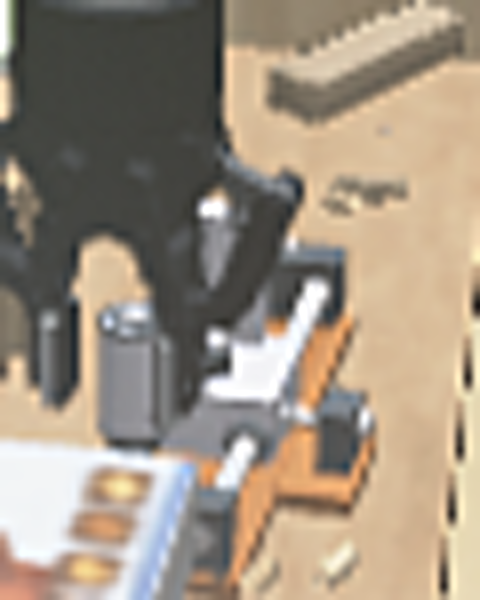

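```bash
python3 - <<'E'
from h import *
r=w("side",130.5/8-.5+320,320.5/8-.5+190,.098); v=[(r-C)@ex,(r-C)@ey]; print(v,"phi",.95+np.arctan2(v[0]-0,v[1]-.013+.004))
s=ctrl.read_state();F=s["contact_force"];print(-F@ex,-F@ey,s["clock"])
print(ctrl.close_job())
E
```

```text
[np.float64(0.012698789730725964), np.float64(0.07963947941136336)] phi 1.127869194596996
15.522071746344858 -0.8160576978358254 23.1417
the job is handed in; nothing more can be done
None
```

I pushed the carriage home against the collars, wound the arm to its stop (about 1.1 rad in the images) with the fingers holding the roller there at about 15 N, and handed the job in at 23 s; no verdict came back, nothing else was touched as far as the images showed, and I viewed 11 pictures, one over the limit of 10.

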